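# Crank open the fountain's sluice gate

## Task

Take the loose crank from the tray, fit its square socket over the square spindle on top of the sluice box (feel for the angle at which it drops all the way down) and wind it clockwise, seen from above, until the gate on the box is fully open and the spindle comes to its stop. Then lift the crank off and gently lay it back on the tray, flat on its underside, handle up. Do not drop it, and do not knock over or push about the tea things.

Things in the scene. Friction and masses are not known exactly. Their poses are not given: they have to be found in the camera images.
- crank_hub (a point): Loose steel crank, 0.3 to 0.5 kg. Point: centre of its hub, a square block 36 x 36 mm, 34 mm tall, upright square through-hole 17 x 17 mm, sides parallel. Rests on its flat underside, 17 mm below this point. z up; x along the flat arm (18 mm wide, 8 thick, level with the underside) to the handle, 75 mm from the hub's axis. The two faces across y are free to grip over their full height.
- crank_handle (a point): Centre of the crank's upright handle: round wooden sleeve, 22 mm diameter, 52 mm tall (10 to 62 mm above the crank's underside), under a steel cap 5 mm higher. It spins freely on its pin, so it can be gripped firmly and led round in a circle of 75 mm radius.
- shoulder (a point): Fixed steel sluice box, 160 x 150 mm, 85 mm tall, with a round collar on top (64 mm diameter, 12 mm high). Point: centre of the collar's flat top, 97 mm above the tiles, on the spindle's vertical axis; x points to the gate side. When the crank is home, the hub's underside rests here. The spindle turns stiffly (0.12 N m) and stays where left.
- spindle_tip (a point): Tip of the steel spindle, 27 mm above the collar. Above the collar: square 15 x 15 mm, 16 mm tall; then round pilot, 14 mm diameter, 6 mm tall; then 5 mm cone. How the square faces is not told: it is unrelated to box or gate, new each time. Until turned within about 8 degrees of a fit (one each 90 degrees) the hub rests on the square's corners, 16 mm above the collar.
- gate (a joint): Height in m of the small flat metal gate plate on the box's x side: 0 shut, 0.038 fully open. The spindle drives it: turning clockwise seen from above raises it 12.7 mm per radian (3 rad from shut to open), then the spindle meets a firm stop. It starts shut or up to 8 mm open.
- tray_floor (a point): Centre of the floor of the fixed square melamine tray, 6 mm above the tiles; z up, x and y along its sides. 320 mm square outside, 308 inside, rim 16 mm high. Tea things stand in its +x half and in the corner at -x, +y; the crank starts in the -x half, and where it lay is free to lay it back.
- teapot: Bystander on the tray: stainless teapot, 90 mm diameter, 101 mm tall with its knob, spout to its +y and handle to its -y, 155 mm over both. Origin at the centre of its underside.
- lidded_bowl: Bystander on the tray: white ceramic bowl with lid, 104 mm diameter, 83 mm tall. Origin at the centre of its underside.
- upturned_glass: Bystander in the tray's corner: glass standing on its mouth, 62 mm diameter, 80 mm tall. Origin at the centre of its underside.
- tongs: Bystander on the tiles between tray and box: small steel tongs lying along x, 122 x 30 mm, 12 mm high. Origin at the centre underneath.
Mind the look-alikes: they are no part of the job. Of the things like the part that bears crank_hub, leave any that is green; of the rest the larger one is meant.

How it is judged (in metres and radians):
On the way, in this order (a step that is already met when the one before it is completed fails the run):
1. the crank is fully home on the spindle, its underside down on the collar (horizontal distance between crank_hub and shoulder below 0.004 m and z of crank_hub in the frame of shoulder below 0.0205 m and angle between crank_hub's own z axis and vertical below 0.12 rad), for 0.2 s.
2. the gate is wound fully open while the crank is still home on the spindle (all of step 1 and value of joint gate above 0.036 m), for 0.2 s.
3. the crank is lifted clear of the spindle (horizontal distance between crank_hub and shoulder above 0.06 m), for 0.1 s.
At the end, for the whole second after the job is handed in: The gate stands fully open (at least 36 of 38 mm) and the crank lies still and released, flat (within 0.1 rad) on its underside on the tray's floor (within 4 mm), hub centre and handle centre inside the rim (within 145 mm of the tray's centre along each side) (value of joint gate above 0.036 m and x of crank_hub in the frame of tray_floor between -0.145 and 0.145 m and y of crank_hub in the frame of tray_floor between -0.145 and 0.145 m and x of crank_handle in the frame of tray_floor between -0.145 and 0.145 m and y of crank_handle in the frame of tray_floor between -0.145 and 0.145 m and z of crank_hub in the frame of tray_floor below 0.021 m and angle between crank_hub's own z axis and vertical below 0.1 rad and linear speed of crank below 0.03 m/s); the robot touches nothing.
It fails at once if a bystander is pushed more than 25 mm or tipped (distance of any of teapot, lidded_bowl, upturned_glass, tongs from where it was at the start of the episode above 0.025 m or angle between any of teapot, lidded_bowl, upturned_glass's own z axis and vertical above 0.35 rad).
It fails at once if the crank falls: it moves faster than 0.45 m/s with no finger on it (linear speed of crank above 0.45 m/s and contact force between the fingers and crank below 0.05 N).
It also fails if it takes over 72 s, if anything falls off the work surface, if the arm or the gripper's body presses on something with over 40 N, if the wrist force passes 120 N, or if a joint passes its speed limit or range.

## Robot

A 6-joint arm with a two-finger parallel gripper is mounted at the origin on the work surface. World frame = base frame: x ahead of the robot, y to its left, z up, the work surface at z = 0. Lengths are in mm, angles in rad, forces in N, time in s.
With the tool pointing down it reaches from about 325 to 775 mm from the base axis. Payload 5.5 kg.
Tool frame: the origin (TCP) lies midway between the tips of the shut fingers; the grasp point (between the pads) lies 19 mm behind it; z points along the fingers, y is the line along which they close (so a half turn about z gives the same grasp; the last joint's range is limited). The gripper opens to 88 mm and grips with 3 to 60 N. Pads are 20 mm wide; open, the fingers measure 115 mm over their backs; the gripper's body (75 mm by 178 mm) begins 61 mm behind the grasp point.
Start: joints at [-1.286, 0.091, 1.231, -0, 1.82, -0.057], TCP at [201.11, -565.306, 222.631] pointing down, gripper open.
Joint ranges: [-2.87, 2.87], [-0.86, 2.18], [0.17, 2.46], [-1.51, 4.65], [0.06, 2.69], [-2.65, 2.65]. Speed limits (rad/s): [2.57, 2.57, 3.01, 3.14, 3.14, 3.14].

## Interface

Orientations are given as [roll, pitch, yaw] about the fixed x, y, z axes, in that order (R = Rz(yaw) Ry(pitch) Rx(roll)).
In Python, from cell import arm, hand, planner, read_camera, get_calibration, ticket, sensors gives the robot as it stands. Calls block until the motion is done:
- arm.move_pose(position, orientation): joint-space move of the TCP to a pose.
- arm.servo_line(position, orientation=None, v=150, threshold=None): straight line of the TCP; orientation=None keeps the orientation; v is the mean speed in mm/s. With threshold (N) it stops when the force on the tool has changed by that much, and returns True; else False.
- arm.movej(angles): joint-space move.
- hand.open_gripper() and hand.grasp(): open the fingers fully, or close them until they stop; the grip force is fixed at half the most.
- arm.dwell(seconds).
- planner.inverse_kinematics(position, orientation): joint angles nearest the present ones, or None.
- read_camera(name): name is "scene" or "top" or "wrist"; returns (picture, depth): 420x560x3 uint8, red, green, blue; 420x560 float32, mm along the optical axis (not along the pixel's ray), 0 where there is no reading.
- get_calibration(name): a dict with "vertical_fov" (degrees; the focal length in pixels is half the picture's height over the tangent of half this angle, whatever the lens; pixels are square), "cx", "cy" (the principal point, pixels), "rvec" (rotation vector, rad) and "tvec" (3), from world to camera coordinates, as OpenCV has them. Camera axes: x right, y down, z forward; pixel columns grow to the right and rows downward; lengths in mm; the calibration is good to about 2 mm. A picture is of the moment at which its call begins: read the wrist's pose just before it. get_calibration takes no time and is no camera call; for the wrist camera it gives the pose at the moment of the call.
A pose or a line that the arm cannot do raises arm.MotionError and nothing moves.
- ticket.finish_job(): hands the job in; it is judged then, once.
Readings, each from a call of its own:
- sensors.get_time_s(): time.
- sensors.get_joint_positions(): joint angles.
- sensors.get_dq(): joint speeds.
- sensors.get_tau(): joint torques, N m.
- sensors.get_tcp_pos(): TCP position.
- sensors.get_tool_rot(): TCP orientation.
- sensors.get_contact_force(): force on the tool from outside, world axes, zero at the start.
- sensors.get_wrist_torque(): the same for the moment, N m.
- sensors.get_grip_width(): finger opening in mm.
- sensors.get_grip_force(): force on a finger pad.
Only numpy, scipy, OpenCV 4.12 (cv2) and the standard library are available. Lean on these libraries where they do the work, as an engineer would, in place of code of your own. Each camera call takes 0.05 s, during which the arm holds its last target. There are 200 camera calls.

## Working session

There is one attempt and no reset: what is moved stays moved. The work goes in short steps, each a Python script; the robot and the scene stay as the last script left them, time stands still between calls to the robot, and variables do not carry over. Pictures are saved under pics/ and viewed, at most 10 in all, crops included, and the job is handed in when it is done.

```bash
ls; mkdir -p pics
cat > h.py <<'E'
import numpy as np, cv2
from cell import arm, hand, planner, read_camera, get_calibration, ticket, sensors
def K(c):
    f=210/np.tan(np.radians(c["vertical_fov"])/2); return f,c["cx"],c["cy"]
def shot(name):
    c=get_calibration(name); p,d=read_camera(name); np.savez(f"{name}.npz",p=p,d=d,c=np.array(c,dtype=object)); return c,p,d
def load(name):
    z=np.load(f"{name}.npz",allow_pickle=True); return z["c"].item(),z["p"],z["d"]
def cloud(c,d):
    f,cx,cy=K(c); v,u=np.mgrid[0:d.shape[0],0:d.shape[1]]
    P=np.stack([(u-cx)/f*d,(v-cy)/f*d,d],-1)
    R=cv2.Rodrigues(np.array(c["rvec"],float))[0]; W=(P-np.array(c["tvec"]).ravel())@R
    W[d==0]=np.nan; return W
def atz(c,u,v,z):
    f,cx,cy=K(c); R=cv2.Rodrigues(np.array(c["rvec"],float))[0]; o=-R.T@np.array(c["tvec"]).ravel()
    r=R.T@np.array([(u-cx)/f,(v-cy)/f,1]); return o+r*(z-o[2])/r[2]
def save(p,n): cv2.imwrite(f"pics/{n}.png",cv2.cvtColor(p,cv2.COLOR_RGB2BGR))
E
python3 - <<'E'
from h import *
for n in("scene","top"):
    c,p,d=shot(n); print(n,c); save(p,n)
print(sensors.get_tool_rot(),sensors.get_time_s())
E
```

```text
pics
scene {'vertical_fov': 52.7645467267961, 'cx': 287.0939066237499, 'cy': 204.40776382154135, 'rvec': array([ 2.1738773 ,  1.16308765, -0.43166214]), 'tvec': array([-272.42263005, -208.51965539, 1452.06231159])}
top {'vertical_fov': 50.69913027286481, 'cx': 275.06953969573186, 'cy': 204.29706941869702, 'rvec': array([ 2.10902926, -2.14373291,  0.19115188]), 'tvec': array([  18.4054098 ,  464.42165217, 1005.37015246])}
[-3.13985266e+00 -1.00609149e-04  3.41781372e-01] 0.1
```

View pics/top.png

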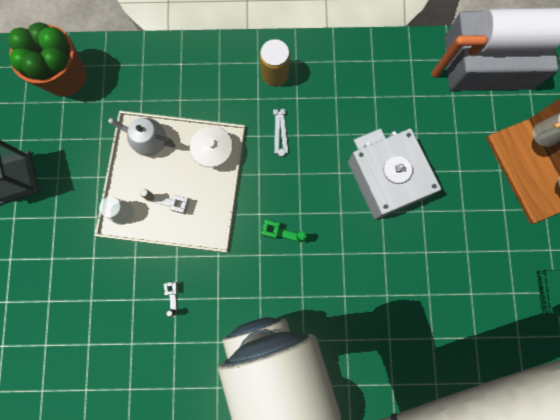

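View pics/scene.png

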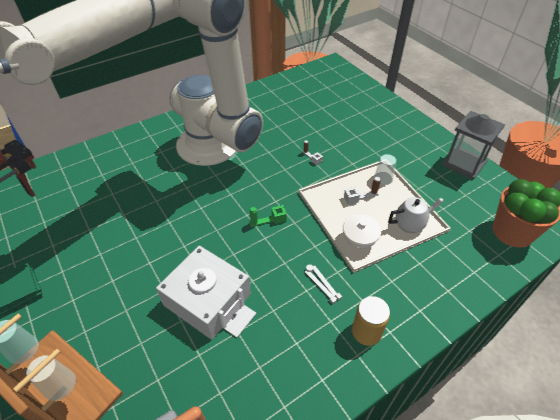

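The top view shows three cranks: one on the tray (hub about (180,204), handle (147,195)), a green one (hub (270,229)) and a small steel one (hub (171,288)). The tray crank is not green and is the larger of the other two, so it is the one meant. The sluice box collar is at about (398,170). I'll confirm this in an enlarged crop.

Run:
```python
from h import *
c,p,d=load("top")
a=cv2.resize(p[175:325,95:215],None,fx=4,fy=4,interpolation=cv2.INTER_CUBIC)[:600]
b=cv2.resize(p[130:215,350:440],None,fx=3.4,fy=3.4,interpolation=cv2.INTER_CUBIC)
o=np.zeros((600,790,3),np.uint8); o[:,:480]=a; o[:b.shape[0],482:482+b.shape[1]]=b
save(o,"crop1")
W=cloud(c,d)
for n,u,v,z in(("hub",180,204,40),("handle",147,195,73),("small hub",171,288,20),("small handle",172,313,40),("collar",398,170,97)):
    print(n,atz(c,u,v,z).round(1),W[v,u].round(1))
for z in (22,): print([atz(c,u,v,z).round(0) for u,v in((120,113),(244,126),(227,250),(97,236))])
```

```text
hub [469.5 236.   40. ] [475.2 242.7   9.3]
handle [485.6 305.3  73. ] [486.6 306.6  68.5]
small hub [274.1 256.9  20. ] [274.1 260.3   5.6]
small handle [218.4 248.5  40. ] [218.8 246.7  48. ]
collar [ 529.  -269.1   97. ] [ 524.9 -264.5  112.9]
[array([707., 396.,  22.]), array([668.,  85.,  22.]), array([360., 126.,  22.]), array([399., 436.,  22.])]
```

View pics/crop1.png

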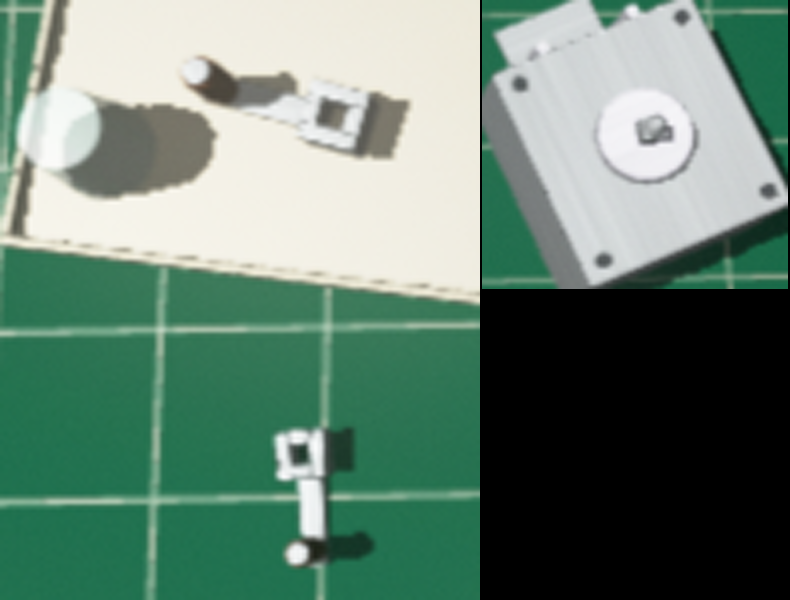

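The crop confirms it: the tray crank is larger than the small steel one (about 71 mm from hub to handle, against about 56 mm). Next I'll look at the box and the crank with the wrist camera.

Run:
```python
from h import *
def look(x,y,z,yaw,n):
    arm.move_pose([x,y,z],[np.pi,0,yaw]); arm.dwell(0.3)
    c,p,d=shot("wrist"); save(p,n)
    import os; os.rename("wrist.npz",n+".npz")
    R=cv2.Rodrigues(c["rvec"])[0]; print(n,sensors.get_tcp_pos(),"cam",(-R.T@c["tvec"]).round(1),"axis",R[2].round(2),sensors.get_joint_positions(),sensors.get_time_s())
look(529,-269,300,1.1,"wbox")
look(470,237,220,1.34,"wcrank")
```

```text
wbox [ 528.77336351 -269.46713096  299.92732292] cam [ 564.7 -196.5  461.8] axis [-0.13 -0.27 -0.95] [-5.28619913e-01  1.04479039e-01  1.07850042e+00 -1.00551950e-05
  1.95868518e+00 -5.69533844e-02] 2.0917
wcrank [470.22042736 236.67636442 220.03511189] cam [487.8 316.5 382. ] axis [-0.07 -0.29 -0.95] [ 4.01692124e-01 -1.07574992e-01  1.43289094e+00 -2.34883792e-05
  1.81620274e+00  6.33149319e-01] 4.3083
```

View pics/wbox.png

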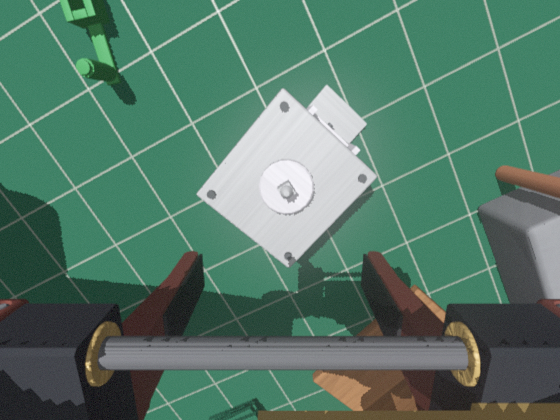

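View pics/wcrank.png

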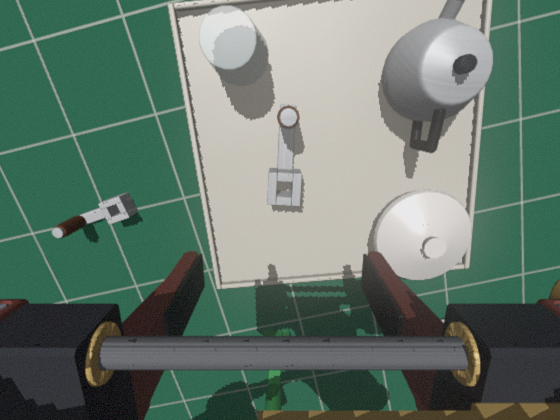

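The wrist views show the collar at about (287,187) with the spindle tip near (287,190), the crank hub at about (285,187) and the handle cap at (288,117). I'll enlarge both.

Run:
```python
from h import *
c,p,d=load("wcrank"); c2,p2,d2=load("wbox")
a=cv2.resize(p[95:215,245:325],None,fx=5,fy=5,interpolation=cv2.INTER_CUBIC)
b=cv2.resize(p2[152:222,252:322],None,fx=5.6,fy=5.6,interpolation=cv2.INTER_CUBIC)
o=np.zeros((600,800,3),np.uint8); o[:,:400]=a; o[:392,402:794]=b[:392,:392]; save(o,"crop2")
```

```text
(no output)
```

View pics/crop2.png

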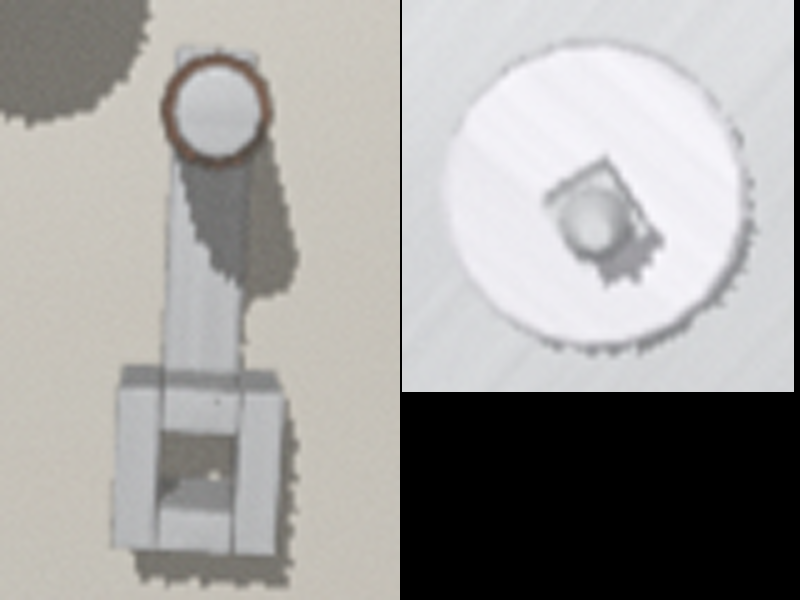

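Run:
```python
from h import *
c,p,d=load("wcrank"); c2,p2,d2=load("wbox"); ct,pt,dt=load("top")
A=lambda x,y,z: atz(c,245+(x+.5)/5-.5,95+(y+.5)/5-.5,z)
B=lambda x,y,z: atz(c2,252+(x-402+.5)/5.6-.5,152+(y+.5)/5.6-.5,z)
print("hole",A(197.7,470,40),"size",[np.linalg.norm(A(*a,40)-A(*b,40)).round(1) for a,b in(((118,387),(283,387)),((160,430),(238,430)),((238,430),(235,512)))])
H=A(197.7,470,40);h=A(218,110,73);v=h-H;print("handle",h,np.hypot(*v[:2]),"yaw",np.arctan2(v[1],v[0]))
for a,b in(((116,547),(118,387)),((275,552),(283,387)),((160,510),(160,430)),((235,512),(238,430))):
    v=A(*b,40)-A(*a,40);print(np.arctan2(v[1],v[0]))
print("collar",B(592,192,97),"diam",np.linalg.norm(B(443,192,97)-B(742,192,97)),np.linalg.norm(B(592,40,97)-B(592,345,97)))
print("tip",B(597,218,122))
for z in(97,113):
  for a,b in(((545,200),(605,158)),((605,158),(654,225))):
    v=B(*b,z)-B(*a,z);print(z,np.hypot(*v[:2]),np.degrees(np.arctan2(v[1],v[0])))
W=cloud(c2,d2); v,u=np.mgrid[0:420,0:560]
m=(abs(W[...,2]-97)<4)&(np.hypot(W[...,0]-529,W[...,1]+269)<60)
print("collar depth",m.sum(),(np.nanmin(W[m],0)+np.nanmax(W[m],0))/2,np.nanmin(W[m],0),np.nanmax(W[m],0))
m=(W[...,2]>116)&(np.hypot(W[...,0]-529,W[...,1]+269)<25);print("tip depth",m.sum(),W[m].mean(0))
# bowl pos
W=cloud(c,d); m=(W[...,2]>60)&(W[...,0]>500)&(W[...,1]<260)&(W[...,2]<95); print("bowl",np.nanmin(W[m],0),np.nanmax(W[m],0))
```

```text
hole [472.41265721 241.0957422   40.        ] size [np.float64(35.1), np.float64(16.7), np.float64(18.1)]
handle [492.82832248 312.99633447  73.        ] 74.74285623138195 yaw 1.294135095835183
1.313824585223497
1.3085303340190835
1.3340057891462587
1.3123364977873715
collar [ 532.51452856 -268.45749736   97.        ] diam 61.394539758879965 63.859166839873474
tip [ 533.27803671 -268.50237029  122.        ]
97 15.085690686354042 8.403918716902217
97 17.328894177225756 -81.01461475428107
113 14.424104104536937 8.40391871690217
113 16.56893136851241 -81.01461475428111
collar depth 2092 [ 531.8816739  -270.90618425   96.87742681] [ 500.23523847 -302.56104775   93.15820778] [ 563.52810934 -239.25132075  100.59664584]
tip depth 2095 [ 540.19026049 -253.41828913  384.73474329]
bowl [554.23320872 110.99951463  60.02794935] [654.27814229 259.96872213  91.19107877]
```

Run:
```python
from h import *
Y=1.305; o=[np.pi,0,Y]
arm.move_pose([472.4,241.1,90],o)
arm.servo_line([472.4,241.1,14],o,v=60,threshold=8); print(sensors.get_tcp_pos(),sensors.get_contact_force())
hand.grasp(); print("w",sensors.get_grip_width(),sensors.get_grip_force())
print(sensors.get_tcp_pos(),sensors.get_contact_force())
arm.servo_line([472.4,241.1,60],o,v=60)
arm.servo_line([472.4,241.1,240],o,v=200); print("w",sensors.get_grip_width(),sensors.get_contact_force())
arm.dwell(.2); c,p,d=shot("wrist"); save(p,"held"); print(sensors.get_tcp_pos(),sensors.get_time_s())
```

```text
[472.72141514 241.24762549  14.54234967] [-0.04894908  0.15763319 -0.22453943]
w 35.85583290205547 29.866029024124146
[472.49783351 241.02901309  13.99590509] [-0.50995892 -0.19759928  0.32113172]
w 35.91840744630145 [ 0.697023   -0.33161923 -3.80073496]
[472.09368521 240.9627306  238.85401554] 9.375
```

View pics/held.png

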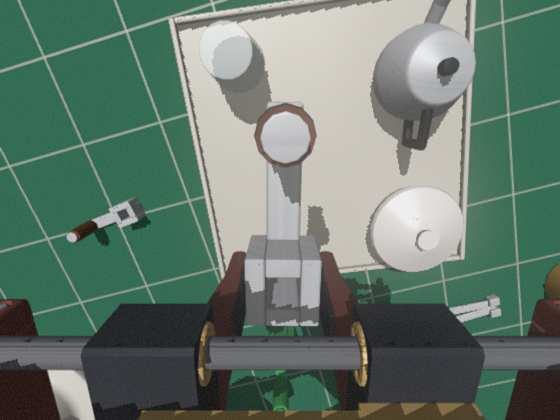

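The crank is held level, with the handle cap at (285,135) and the hub centred between the fingers (about (284,262)). I'll check the hub's offset in the tool frame, then try the fit.

Run:
```python
from h import *
c,p,d=load("wrist"); t=np.array([472.09,240.96,238.85]); Y=1.305
def tf(P): 
    v=P-t; return np.array([np.cos(Y)*v[0]+np.sin(Y)*v[1], np.sin(Y)*v[0]-np.cos(Y)*v[1], v[2]])
print("cap in tool",tf(atz(c,285.3,135,t[2]-8+67)))
print("hub top corners", [tf(atz(c,u,v,t[2]-8+34)).round(1) for u,v in((248,270),(319,270))])
# rough bias check: same crank seen by top camera
f=sensors.get_contact_force(); print(f,sensors.get_wrist_torque())
sx,sy=532.6,-268.8; Ys=3.29
arm.move_pose([sx,sy,240],[np.pi,0,Ys]); arm.dwell(.2)
c,p,d=shot("wrist"); save(p,"over"); np.savez("pose.npz",t=sensors.get_tcp_pos(),r=sensors.get_tool_rot())
print(sensors.get_tcp_pos(),sensors.get_tool_rot(),sensors.get_joint_positions()[5],sensors.get_time_s(),sensors.get_contact_force())
```

```text
cap in tool [75.61672009 -0.21438504 59.        ]
hub top corners [array([ 12.6, -17.1,  26. ]), array([12.7, 15.9, 26. ])]
[-0.9313181  -0.08924193 -4.06284331] [-0.0784211  -0.02236133  0.01543512]
[ 532.73402537 -268.4887112   240.04975599] [-3.14157871e+00  9.57741954e-05 -2.99273975e+00] -2.243516192711851 12.1 [ 0.55918153  0.06068424 -4.0168923 ]
```

View pics/over.png

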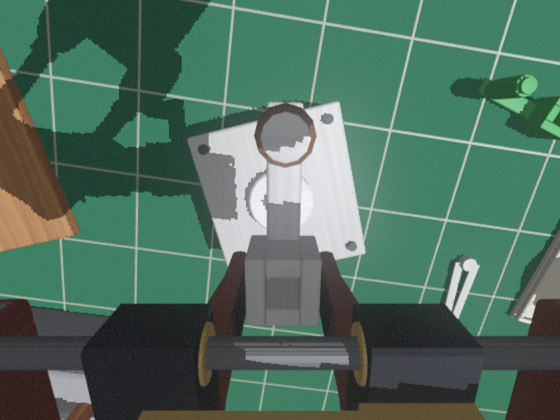

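The collar is visible below the held crank, with edges at u 249 and 314. I'll use that as a second axis estimate from the nearly opposite yaw, then go down by feel.

Run:
```python
from h import *
c,p,d=load("wrist"); W=cloud(c,d)
print([atz(c,281.5,v,97).round(1) for v in(199,201,203)], np.linalg.norm(atz(c,249,201,97)-atz(c,314,201,97)))
m=(abs(W[...,2]-97)<3)&(np.hypot(W[...,0]-532,W[...,1]+268)<40)
P=W[m][:,:2]; hull=cv2.convexHull(P.astype(np.float32)); print("collar encl",cv2.minEnclosingCircle(hull))
c,p,d=load("wbox"); W=cloud(c,d)
m=(abs(W[...,2]-97)<3)&(np.hypot(W[...,0]-532,W[...,1]+268)<40)
print("collar encl wbox",cv2.minEnclosingCircle(W[m][:,:2].astype(np.float32)))
c,p,d=load("top"); W=cloud(c,d)
m=(abs(W[...,2]-97)<4)&(np.hypot(W[...,0]-532,W[...,1]+268)<40)
print("collar encl top",m.sum(),cv2.minEnclosingCircle(W[m][:,:2].astype(np.float32)))
```

```text
[array([ 528.4, -270.1,   97. ]), array([ 530.4, -269.8,   97. ]), array([ 532.4, -269.5,   97. ])] 63.395836841196555
collar encl ((531.7451171875, -270.37872314453125), 31.890134811401367)
collar encl wbox ((532.0738525390625, -270.96343994140625), 31.840396881103516)
collar encl top 526 ((531.136962890625, -270.06988525390625), 32.4578742980957)
```

Run:
```python
from h import *
x,y,Y=532,-269.8,3.29; o=[np.pi,0,Y]
arm.servo_line([x,y,140],o,v=120); arm.dwell(.2); f0=sensors.get_contact_force(); t0=sensors.get_wrist_torque()
print(f0)
r=arm.servo_line([x,y,105],o,v=25,threshold=5)
print(r,sensors.get_tcp_pos(),sensors.get_contact_force()-f0,(sensors.get_wrist_torque()-t0).round(3),sensors.get_time_s())
```

```text
[-0.20013395  0.20929855 -3.13359237]
False [ 532.08451889 -269.78345926  105.0865914 ] [ 1.32110039 -0.65275033 -0.97265232] [ 0.048 -0.243 -0.018] 14.8333
```

It dropped straight in at the measured angle. I'll seat it against the collar, then wind.

Run:
```python
from h import *
x,y,Y=532,-269.8,3.29
f0=np.array([-.2,.2,-3.13])
r=arm.servo_line([x,y,102],[np.pi,0,Y],v=15,threshold=5); z=sensors.get_tcp_pos()[2]
print(r,z,sensors.get_contact_force()-f0)
z=max(z,103.5); arm.servo_line([x,y,z+.3],v=20); arm.dwell(.3)
for k in range(4):
    Y-=.25
    arm.servo_line([x,y,z+.3],[np.pi,0,Y],v=30) 
    print(round(Y,2),sensors.get_tool_rot()[2].round(3),(sensors.get_contact_force()-f0).round(1),sensors.get_wrist_torque().round(3),sensors.get_tcp_pos().round(1),round(sensors.get_time_s(),2),round(sensors.get_grip_width(),2))
```

```text
True 105.00865197700335 [-1.11106881  0.61218794  8.0836003 ]
3.04 3.04 [ 6.2 -1.6 -1.1] [-0.295 -1.155  0.038] [ 532.8 -270.1  105.2] 16.02 35.89
2.79 2.79 [ 4.9 -1.4 -1.8] [-0.302 -1.165  0.027] [ 532.8 -270.2  105.2] 16.43 35.7
2.54 2.54 [ 6.  -1.5 -1.6] [-0.35  -1.183  0.106] [ 532.8 -270.2  105.2] 16.82 36.12
2.29 2.29 [ 5.4 -1.8 -0.9] [-0.425 -1.162  0.069] [ 532.8 -270.2  105.2] 17.23 35.95
```

Run:
```python
from h import *
x,y,Y=532.9,-270.1,2.29
f0=np.array([-.2,.2,-3.13])
while Y>-.05:
    Y-=.2 if Y>.9 else .05
    arm.servo_line([x,y,105.2],[np.pi,0,Y],v=30) 
    T=sensors.get_wrist_torque()[2]
    print(round(Y,2),sensors.get_tool_rot()[2].round(3),(sensors.get_contact_force()-f0).round(1),T.round(3),sensors.get_tcp_pos().round(1),round(sensors.get_time_s(),2),round(sensors.get_grip_width(),2))
    if abs(T)>.4: break
arm.dwell(.3); c,p,d=shot("wrist"); s=shot("scene"); save(np.hstack([p[::1,:400],cv2.resize(s[1][230:350,140:270],None,fx=3,fy=3)[:360,:390].copy() if 0 else np.pad(cv2.resize(s[1][230:350,140:270],None,fx=3,fy=3),((0,60),(0,0),(0,0)))]),"wound")
```

```text
2.09 2.093 [ 3.1 -1.7  1. ] 0.023 [ 532.9 -270.3  105.1] 17.57 36.14
1.89 1.895 [ 2.1 -1.6  0.3] 0.003 [ 532.8 -270.3  105.1] 17.93 35.79
1.69 1.696 [ 1.7 -2.4 -0.1] -0.033 [ 532.9 -270.2  105.1] 18.27 35.64
1.49 1.496 [ 1.6 -1.8  0.2] -0.008 [ 532.8 -270.2  105.1] 18.62 35.72
1.29 1.296 [ 1.5 -3.  -0.5] -0.045 [ 532.8 -270.2  105.1] 18.98 35.77
1.09 1.096 [ 0.7 -2.7 -0.5] -0.063 [ 532.8 -270.2  105.1] 19.32 36.08
0.89 0.896 [ 0.8 -3.2 -0.5] 0.011 [ 532.7 -270.2  105.1] 19.68 35.75
0.84 0.844 [ 1.1 -3.1  0.1] 0.119 [ 532.8 -270.2  105.1] 19.93 36.17
0.79 0.793 [ 1.6 -3.6 -0.6] 0.074 [ 532.8 -270.2  105.1] 20.18 36.28
0.74 0.743 [ 0.6 -3.  -1.3] 0.05 [ 532.8 -270.2  105.1] 20.43 35.73
0.69 0.693 [ 0.  -3.6 -1.4] 0.058 [ 532.8 -270.1  105.1] 20.68 35.6
0.64 0.642 [-0.1 -3.4 -0.1] 0.071 [ 532.8 -270.2  105.1] 20.93 35.71
0.59 0.592 [-1.1 -4.8 -0.7] 0.062 [ 532.8 -270.1  105.1] 21.18 35.62
0.54 0.542 [ 0.1 -4.1 -1.2] 0.05 [ 532.8 -270.1  105.1] 21.43 36.04
0.49 0.492 [ 0.9 -3.9 -1.1] 0.079 [ 532.8 -270.1  105.1] 21.68 35.71
0.44 0.442 [-0.7 -4.  -1.8] 0.094 [ 532.8 -270.1  105.1] 21.93 36.15
0.39 0.392 [-0.6 -3.5 -0.8] 0.027 [ 532.8 -270.1  105.2] 22.18 35.89
0.34 0.342 [-1.1 -4.8 -1. ] 0.04 [ 532.8 -270.1  105.1] 22.43 35.78
0.29 0.293 [-1.2 -3.9 -1.1] 0.168 [ 532.8 -270.1  105.2] 22.68 35.75
0.24 0.243 [-1.  -4.7 -1. ] 0.385 [ 532.7 -270.2  105.2] 22.93 35.9
0.19 0.193 [-2.6 -4.7 -0.3] 0.669 [ 532.6 -270.2  105.2] 23.18 35.94
```

View pics/wound.png

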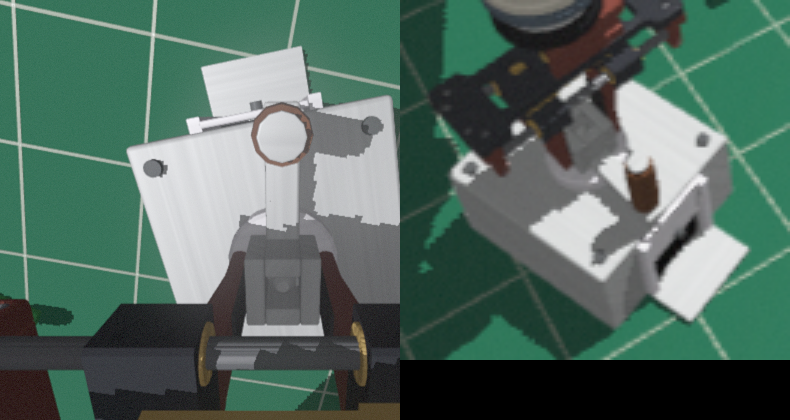

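The spindle met its firm stop (0.67 N m after about 3 rad of turn). In the scene view the gate is up, with the dark opening showing. Now I'll lift off and lay the crank back where it was.

Run:
```python
from h import *
x,y=532.7,-270.1
arm.servo_line([x,y,105.2],[np.pi,0,.25],v=30)
print(sensors.get_wrist_torque()[2])
arm.servo_line([x,y,145],v=40); print(sensors.get_tcp_pos(),sensors.get_contact_force(),sensors.get_grip_width())
arm.servo_line([x,y,240],v=120)
Y=1.305; o=[np.pi,0,Y]; h=(472.4,241.1)
arm.move_pose([*h,240],o)
arm.servo_line([*h,40],o,v=120); arm.dwell(.3)
print(sensors.get_tcp_pos(),sensors.get_tool_rot())
r=arm.servo_line([*h,13],o,v=15,threshold=3)
print(r,sensors.get_tcp_pos(),sensors.get_contact_force(),sensors.get_time_s())
```

```text
0.3378063206663206
[ 532.58799236 -269.93966233  144.74654692] [-0.41406516 -0.33415232 -4.37280375] 35.744015685460575
[472.50910901 241.14419492  40.24286402] [ 3.14128979e+00 -2.44699248e-04  1.30496935e+00]
True [472.43228996 241.09414647  14.00050139] [ 0.08299491 -0.27097797  5.66558059] 31.475
```

Contact came at the expected height (TCP z = 14.0 mm), so I'll release and retreat.

Run:
```python
from h import *
hand.open_gripper(); arm.dwell(.2); print(sensors.get_grip_width(),sensors.get_contact_force())
h=(472.4,241.1)
arm.servo_line([*h,100],v=60); arm.servo_line([*h,240],v=150); arm.dwell(.2)
c,p,d=shot("wrist"); s=shot("scene"); t=shot("top"); print(sensors.get_time_s())
save(np.hstack([p[:,150:500],np.vstack([cv2.resize(s[1][230:350,140:270],None,fx=3.3,fy=3.3)])[:396][:,:,:].copy() if 0 else np.pad(cv2.resize(s[1][230:350,140:270],None,fx=3.3,fy=3.3),((0,24),(0,0),(0,0)))]),"final")
```

```text
87.66790186904781 [-0.19647769 -0.54646805 -1.06254214]
35.6667
```

View pics/final.png

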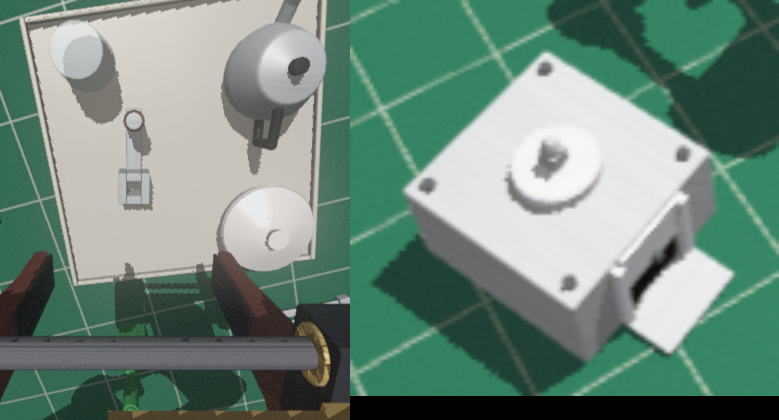

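The crank lies flat on the tray with its handle up, hub at about (134,188) and handle at (134,120) in this picture. The tea things are where they were and the gate is up, so I'll hand in.

```bash
python3 -c "
from h import *
print(ticket.finish_job())"
```

```text
the job is handed in; nothing more can be done
None
```

The job is handed in, but no verdict came back: the crank dropped home on the spindle and was wound about 3 rad clockwise to its firm stop, the last pictures show the gate up and the crank lying flat on the tray with its handle up and the tea things undisturbed, and it took about 36 s of the 72 s allowed.

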